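Third hand: hold a bearing cover against the fence for clamping

TASK

The cast bearing cover has been left cocked, with one edge up on the fence of the scanning fixture: draw it back off the fence and press it down to lie flat and level on the tooling plate. Then slide it into the corner, its side up to the end stop and its far edge flush against the fence, and press it against the fence with a steady 10 N or so for my clamps; finish while you are still holding it there, without letting go or easing off. Do not drop or ram the cover, and leave the other things where they are.

Things in the scene. Friction and masses are not known exactly. Their poses are not given: they have to be found in the camera images.
- cover: cast aluminium bearing cover, about 0.44 kg: flange 104 x 104 x 12 mm, a bolt hole in each corner; round hub in the middle, 40 mm across, rising 34 mm above the flange. Origin: centre of the flange's underside; z along the hub, x and y along the sides. At the start its -x edge lies on the tooling plate, its +x side up on the fence, tilted 0.2 rad. Friction on the plate: 0.6 of the load
- fixture: scanning fixture fixed to the table: flat grey tooling plate 250 (x) x 270 (y) x 16 mm with a grid of small holes, carrying fence and end stop. Origin: centre of its underside, at table height; z up; x points square to the fence, from the open side towards it; the plate's top is at z = 0.016
- fence: fence, a rigid steel bar screwed along the +x side of the tooling plate: 28 (x) x 250 (y) x 18 mm high. Origin: centre of its underside, on the plate's top; axes parallel to the fixture's. Working face: the near one, at x = -0.014. With the cover flush against it the cover's origin is 66 mm to -x of the fence's origin
- stop: end stop, a steel block 56 (x) x 22 (y) x 18 mm high square to the fence at its left (+y) part, reaching to the fence's face, clamped tight in its slot. Origin: centre of its underside, on the plate's top; axes parallel to the fixture's. Working face: the one to -y, at y = -0.011. With the cover touching it the cover's origin is 63 mm to -y of the stop's origin
- hex_key: bystander: L-shaped hex key, 95 x 32 mm, lying on the tooling plate near its open (-x) edge
- strap: bystander: slotted steel strap clamp, 90 x 30 x 12 mm, lying on the tooling plate near the -y, -x corner
- spray: bystander: white spray can, 65 mm across, 200 mm tall, standing on the table
- sheet_angle: bystander: folded sheet steel angle 150 mm long, standing on its two edges like a roof 36 mm high, on the table
- tape: bystander: roll of tape, 90 mm across, 20 mm high, on the table
- step_block: bystander: stepped steel clamping block, 60 x 30 mm, 16 to 56 mm high, on the table
Things that resemble listed ones, but are neither listed nor needed, are in the scene too. What is shaped like the cover but red is not meant.

How it is judged:
By the outcome, as a careful person would: the job done as asked, in the order asked, and still so for the second after the job is handed in, while the arm keeps its last pose, push and grip.
It also fails if it takes over 61 s, if anything falls off the work surface, if the arm or the gripper's body presses on something with over 40 N, if the wrist force passes 120 N, or if a joint passes its speed limit or range.

ROBOT

A 6-joint arm with a two-finger parallel gripper is mounted at the origin on the work surface. World frame = base frame: x ahead of the robot, y to its left, z up, the work surface at z = 0. Lengths are in mm, angles in rad, forces in N, time in s.
With the tool pointing down it reaches from about 225 to 875 mm from the base axis. Payload 3.4 kg.
Tool frame: the origin (TCP) lies midway between the tips of the shut fingers; the grasp point (between the pads) lies 19 mm behind it; z points along the fingers, y is the line along which they close (so a half turn about z gives the same grasp; the last joint's range is limited). The gripper opens to 85 mm and grips with 20 to 120 N. Pads are 22 mm wide; open, the fingers measure 114 mm over their backs; the gripper's body (76 mm by 85 mm) begins 54 mm behind the grasp point. The pads swing forward as they close: fully open they stand 13 mm farther back than shut.
Start: joints at [0.982, 0.276, 1.505, -0, 1.361, -0.121], TCP at [259.302, 513.249, 231.328] pointing down, gripper open.
Joint ranges: [-2.89, 2.89], [-0.75, 2.08], [0.22, 2.7], [-1.18, 4.32], [0.11, 2.71], [-2.7, 2.7]. Speed limits (rad/s): [2.57, 2.57, 3.14, 3.14, 3.14, 3.14].

INTERFACE

Orientations are given as a unit quaternion [w, x, y, z].
In Python, from rig import * gives the robot as it stands.
- The arm moves only by the tool jog_arm, never from a script. Its argument "moves" is a list of rows, each an object of numbers: "tx", "ty", "tz": the shift along the tool's x, y, z in m; "rx", "ry", "rz": the turn, a rotation vector about the tool's x, y, z in rad; "gripper": the opening, from 0 (shut) to 1 (fully open). In form: [{"tx": .., "ty": .., "tz": .., "rx": .., "ry": .., "rz": .., "gripper": ..}, ...]. A call has exactly 8 rows; each row is the pose to reach, as a shift and turn from the pose commanded when the call began, along the tool's axes at that moment; what a row does not reach only later rows make up. A row lasts 1/10 s, in which the tool goes at most 50 mm and 8.59 degrees, less where a joint would pass 70% of its speed; a pose out of reach is approached as far as the arm can. A call with a gripper value outside its range is refused whole. The fingers move at their own pace and stop on an object; "newtons" is the grip in N (left out, the last holds). Time passes only in rows, so rows that repeat a pose let the fingers close, or fill a call up. It gives the time, the measured TCP pose, the force, the opening and the grip force at its end, in the units of the state.
- get_state(): the state, without advancing time (a new reading comes with each control period).
- grab_frame(name): name is "scene" or "top"; returns a dict with "image" (480x640x3 uint8, red, green, blue), "fov_y" (degrees; the focal length in pixels is half the picture's height over the tangent of half this angle, whatever the lens; pixels are square), "cx", "cy" (the principal point, pixels), "rvec" (rotation vector, rad) and "tvec" (3), from world to camera coordinates, as OpenCV has them. Camera axes: x right, y down, z forward; pixel columns grow to the right and rows downward; lengths in mm; the calibration is good to about 2 mm. A picture is of the moment at which its call begins. There is no depth.
- sign_off(): hands the job in; it is judged then, once.
Trained networks look in the newest picture that a camera, given by its name, has taken for a name from the list of things; names that differ only in an ending like _2 or _b are one class to them, and where a whole thing is asked for, a point or a joint stands for the part that bears it (a point fixed in the world has none). Each returns a list of dicts, best first, with "score" (0 to 1); they miss things now and then, are a little off and sometimes report something else, mostly with a low value. They report only what shows in the picture. A call takes as long as a camera call. They do not tell look-alikes from the thing itself.
- cut_out(label, camera): "region" (480x640 bool, what is visible of it) and "xy" ([column, row] in pixels, amid what is visible of it).
- tip_of(label, camera): "xy" ([column, row] in pixels: a listed point, or the origin of a listed thing).
The state is a dict: "time": time; "q": joint angles; "joint_velocities": joint speeds; "effort": joint torques, N m; "tool_pos": TCP position; "orientation": TCP orientation; "contact_force": force on the tool from outside, world axes, zero at the start; "moment": the same for the moment, N m; "width": finger opening in mm; "grasp_force": force on a finger pad.
Only numpy, scipy, OpenCV 4.12 (cv2) and the standard library are available. Lean on these libraries where they do the work, as an engineer would, in place of code of your own. Each camera call takes 0.05 s, during which the arm holds its last target. There are 200 camera calls.

## Working session

There is one attempt and no reset: what is moved stays moved. The work goes in short steps, Python scripts to look and compute and a tool call to move; the robot and the scene stay as the last step left them, time stands still between calls to the robot, and variables do not carry over. Pictures are saved under pics/ and viewed, at most 10 in all, crops included, and the job is handed in when it is done.

Besides the shell and the picture viewer there is one more tool, called after ">>>" by a JSON object that holds its "method" and its "body", one argument or row to a line. jog_arm: Moves the arm, as the interface text tells. Its arguments: {"type":"object","properties":{"moves":{"type":"array"},"newtons":{"type":"number"}},"required":["moves"]}

```bash
mkdir -p pics; ls; cat > h.py <<'E'
from rig import *
import numpy as np, cv2
from scipy.spatial.transform import Rotation as R
def cam(f):
    fl=240/np.tan(np.radians(f["fov_y"])/2)
    K=np.array([[fl,0,f["cx"]],[0,fl,f["cy"]],[0,0,1]]); return K,np.array(f["rvec"],float).reshape(3),np.array(f["tvec"],float).reshape(3)
def ray(f,xy,z):
    K,r,t=cam(f); M=R.from_rotvec(r).as_matrix(); c=-M.T@t
    d=M.T@np.linalg.inv(K)@np.array([xy[0],xy[1],1.]); return c+d*(z-c[2])/d[2]
def proj(f,P):
    K,r,t=cam(f); return cv2.projectPoints(np.array(P,float).reshape(-1,1,3),r,t,K,None)[0].reshape(-1,2)
E
python3 - <<'E'
from h import *
for c in("scene","top"):
    f=grab_frame(c); cv2.imwrite(f"pics/{c}0.png",f["image"][:,:,::-1]); np.save(f"{c}0.npy",f,allow_pickle=True)
    K,r,t=cam(f); print(c,f["fov_y"],-R.from_rotvec(r).as_matrix().T@t)
    for n,z in(("cover",35),("fixture",0),("fence",16),("stop",16),("hex_key",16),("strap",16),("spray",100),("sheet_angle",0),("tape",0),("step_block",0)):
        for d in tip_of(n,c)[:3]: print(n,round(d["score"],2),np.round(d["xy"]),np.round(ray(f,d["xy"],z)))
s=get_state();print(s)
E
```

```text
pics
scene 56.31105355991228 [1075.32643399 -625.3592544   835.32195621]
cover 0.83 [369. 269.] [624.  15.  35.]
cover 0.78 [317. 199.] [334. 121.  35.]
fixture 0.93 [360. 270.] [592.  24.   0.]
fence 0.43 [369. 273.] [623.  20.  16.]
stop 0.51 [392. 246.] [602. 140.  16.]
hex_key 0.58 [340. 239.] [485.  59.  16.]
hex_key 0.3 [187. 278.] [ 324. -319.   16.]
strap 0.89 [316. 270.] [525. -69.  16.]
spray 0.86 [379. 172.] [427. 283. 100.]
sheet_angle 0.63 [187. 383.] [ 559. -472.    0.]
sheet_angle 0.22 [171. 332.] [ 425. -427.    0.]
tape 0.91 [173. 331.] [ 425. -423.    0.]
top 51.83426730550863 [ 356.73780965  -16.1437697  1168.15530334]
cover 0.81 [309. 179.] [627.   3.  35.]
cover 0.72 [242. 317.] [311. 159.  35.]
fixture 0.77 [297. 195.] [596.  32.   0.]
fixture 0.31 [491. 261.] [ 430. -425.    0.]
fence 0.81 [287. 162.] [672.  55.  16.]
fence 0.58 [301. 196.] [589.  24.  16.]
stop 0.35 [286. 162.] [674.  56.  16.]
hex_key 0.6 [294. 236.] [494.  42.  16.]
strap 0.75 [341. 222.] [526. -71.  16.]
spray 0.92 [141. 307.] [338. 364. 100.]
spray 0.41 [446. 318.] [ 303. -288.  100.]
sheet_angle 0.65 [508. 207.] [ 558. -475.    0.]
tape 0.55 [486. 258.] [ 437. -415.    0.]
step_block 0.85 [444. 316.] [ 303. -309.    0.]
{'time': 1.1, 'q': array([ 9.82020541e-01,  2.75898771e-01,  1.50490812e+00,  9.89476261e-06,
        1.36073636e+00, -1.21037696e-01]), 'joint_velocities': array([-0.00077101, -0.00202907, -0.00149779,  0.00099914,  0.00121923,
        0.000364  ]), 'effort': array([ 2.07845414e-04, -4.16675806e+01, -2.46103263e+01, -7.25828068e-05,
        4.32217312e-04, -7.59642973e-06]), 'tool_pos': array([259.27922276, 513.24214545, 231.32546911]), 'orientation': array([4.04645815e-06, 2.31743970e-01, 9.72776815e-01, 2.48427666e-05]), 'contact_force': array([ 0.1119057 , -0.52322627,  0.35316533]), 'moment': array([ 0.03282025,  0.02247409, -0.00124604]), 'grasp_force': 0.0, 'width': 85.62915360631246}
```

```bash
python3 - <<'E'
import cv2
a=cv2.imread("pics/top0.png")[110:270,215:405]; b=cv2.imread("pics/scene0.png")[190:340,270:460]
cv2.imwrite("pics/tc.png",cv2.resize(a,None,fx=4,fy=3.7 and 4,interpolation=cv2.INTER_CUBIC)[:600]);cv2.imwrite("pics/sc.png",cv2.resize(b,None,fx=4,fy=4,interpolation=cv2.INTER_CUBIC))
E
```

```text
(no output)
```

View pics/tc.png

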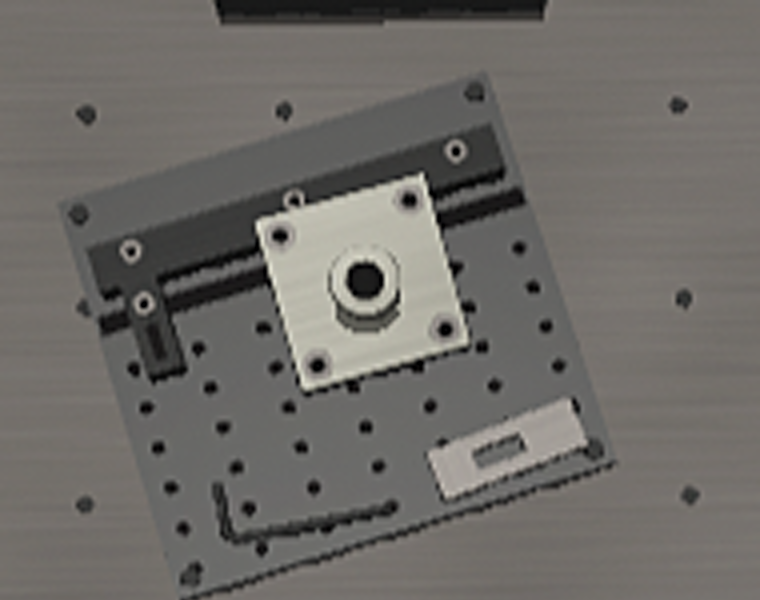

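View pics/sc.png

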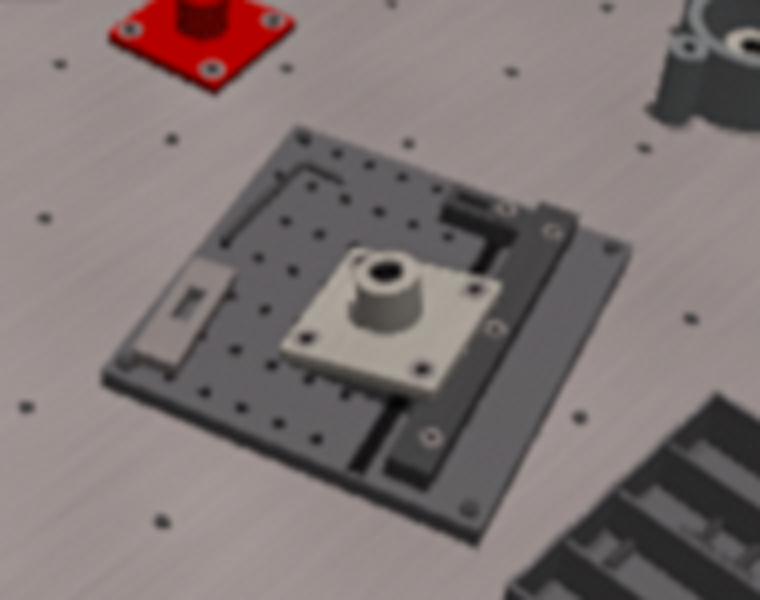

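```bash
cat > fit.py <<'E'
from h import *
from scipy.optimize import least_squares
T=np.load("top0.npy",allow_pickle=True).item();S=np.load("scene0.npy",allow_pickle=True).item()
T["o"]=np.array([215,110.]);S["o"]=np.array([270,190.])
a=52
pl={(-125,135):[(183,600),(298,128)],(125,135):[(60,203),(630,247)],(125,-135):[(485,72),None],(-125,-135):[(613,462),(103,375)]}
fe={(-14,-125):[(504,176),None],(14,-125):[(494,124),(430,470)],(14,125):[(90,248),(579,213)]}
h=40
cv={(a,a,12):[(256,222),(500,282)],(a,-a,12):[(425,173),(432,388)],(-a,-a,12):[(469,345),(283,350)],(-a,a,12):[(305,390),(350,248)],(0,0,46):[(364,281),(386,270)]}
ho={(1,1):[(281,236),(475,288)],(1,-1):[(409,200),(422,370)],(-1,-1):[(446,328),(305,338)],(-1,1):[(317,365),None]}
def res(p):
    x,y,w,fx,fy,cx,cy,cw,tl,hh,dx,dy=p; Rz=R.from_euler("z",w); out=[]
    def add(P,ob):
        for i,f in enumerate((T,S)):
            if ob[i] is None: continue
            Q=P+(np.array([dx,dy,0]) if i else 0)
            out.extend(proj(f,Q)[0]-(np.array(ob[i])-1.5)/4-f["o"])
    for k,o in pl.items(): add(Rz.apply([*k,16])+[x,y,0],o)
    for k,o in fe.items(): add(Rz.apply([k[0]+fx,k[1]+fy,34])+[x,y,0],o)
    Rc=R.from_euler("ZY",[cw,-tl]); 
    def c(q): 
        v=Rc.apply(np.array(q,float)+[a,0,0]); return Rz.apply(v+[cx-a,cy,16])+[x,y,0]
    for k,o in cv.items(): add(c(k),o)
    for k,o in ho.items(): add(c((k[0]*hh,k[1]*hh,12)),o)
    return np.array(out+[dx/2,dy/2,(tl-.2)*50])
if __name__=="__main__":
    r=least_squares(res,[594,28,.3,80,0,20,0,0,.2,40,0,0],loss="soft_l1")
    print(np.round(r.x,3)); e=res(r.x)[:-3].reshape(-1,2);print(np.round(e,1).tolist())
    print("expected cx+a(…): edge",r.x[5]-a,"vs",r.x[3]-14-88.8)
    # stop working corner from top pixel
    for px in((163,380),(187,370)):
        g=(ray(T,(np.array(px)-1.5)/4+T["o"],34)); print(R.from_euler("z",-r.x[2]).apply(g-[r.x[0],r.x[1],0]))
E
python3 fit.py
```

```text
[ 5.99489e+02  2.81150e+01  2.93000e-01  7.21500e+01  1.18200e+00
  2.09510e+01 -2.18940e+01 -2.40000e-02  2.08000e-01  3.89830e+01
 -9.24000e-01  1.20200e+00]
[[-0.8, 0.1], [-0.6, -0.6], [-0.6, -0.2], [1.0, -0.1], [0.7, -0.5], [1.4, -0.2], [-0.6, -0.8], [0.5, -1.6], [-0.7, 0.4], [-0.4, 1.0], [-1.2, 0.8], [-0.2, 0.5], [-0.9, -0.3], [0.6, -0.1], [-0.1, -0.2], [0.3, 0.3], [1.1, -0.1], [-1.3, -0.4], [-0.5, 0.9], [0.8, -0.1], [0.4, 0.1], [-0.1, 0.5], [-0.1, 0.2], [-0.1, 0.4], [0.1, 0.0], [0.0, -0.1], [0.0, 0.3], [0.3, 0.4], [0.3, 0.3]]
expected cx+a(…): edge -31.048890111886415 vs -30.650253903220175
[ -1.00157268 105.18235947  34.        ]
[ 0.41260598 90.17916955 34.        ]
```

```bash
cat >> h.py <<'E'
FX=np.array([599.0,28.7,0.]); W=.293; RF=R.from_euler("z",W)   # fixture frame (split of the two cameras' offsets)
def cur():
    s=get_state(); q=s["orientation"]; return s,s["tool_pos"],R.from_quat(np.r_[q[1:],q[0]])
def toolR(yaw,tl):  # tool y along cover +y, z down the hub axis; yaw, tilt relative to fixture
    Rc=RF*R.from_euler("ZY",[yaw,-tl]); return Rc*R.from_euler("y",np.pi)  # x->-x,y->y,z->-z
def delta(p,Rt):
    s,p0,R0=cur(); print("t",np.round(R0.inv().apply(np.array(p)-p0)/1000,4),"r",np.round((R0.inv()*Rt).as_rotvec(),3))
def hubpt(u,v,yaw,tl,z): # world point of cover-local (0,0,z), cover -x edge on plate; u,v: origin-if-flat position
    q=R.from_euler("ZY",[yaw,-tl]).apply([52,0,z]); return RF.apply(q+[u-52,v,16])+FX
E
python3 - <<'E'
from h import *
P=hubpt(20.95,-21.9,-.024,.2,15); A=P+np.array(toolR(-.024,.2).apply([0,0,-120])); print(P,A)
delta([A[0],A[1],A[2]],toolR(-.024,.2))
T=np.load("top0.npy",allow_pickle=True).item();S=np.load("scene0.npy",allow_pickle=True).item()
print(ray(T,(141,307),0),ray(S,(379,172),0))
cv2.imwrite("pics/both.png",cv2.resize(np.hstack([T["image"],S["image"]])[:,:,::-1],(800,300),interpolation=cv2.INTER_AREA))
E
```

```text
[621.85638132  11.51773937  41.03180387] [598.87342756   5.18175643 158.63979321]
t [-0.5322 -0.3004  0.0727] r [-0.074 -0.191 -0.734]
[336.21494439 399.74844337   0.        ] [335.46836317 407.81395748   0.        ]
```

View pics/both.png

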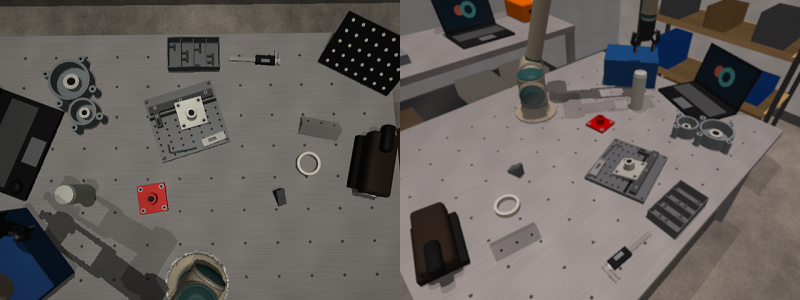

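>>> {"method": "jog_arm", "body": {
  "moves": [
    {"tz": -0.05},
    {"tz": -0.1},
    {"tx": -0.04,"ty": -0.022,"tz": -0.1,"rz": -0.12},
    {"tx": -0.08,"ty": -0.045,"tz": -0.1,"rz": -0.25},
    {"tx": -0.12,"ty": -0.068,"tz": -0.1,"rz": -0.37},
    {"tx": -0.16,"ty": -0.09,"tz": -0.1,"rz": -0.5},
    {"tx": -0.2,"ty": -0.113,"tz": -0.1,"rz": -0.62},
    {"tx": -0.24,"ty": -0.135,"tz": -0.1,"rz": -0.734}
  ]
}}

```text
$.moves[0]: bad value
```

>>> {"method": "jog_arm", "body": {
  "moves": [
    {"tx": -0.15,"ty": 0.15,"tz": 0.0},
    {"tx": -0.3,"ty": 0.3,"tz": 0.0},
    {"tx": -0.3,"ty": 0.3,"tz": 0.0},
    {"tx": -0.3,"ty": 0.3,"tz": 0.0},
    {"tx": -0.3,"ty": 0.3,"tz": 0.0},
    {"tx": -0.3,"ty": 0.3,"tz": 0.0},
    {"tx": -0.3,"ty": 0.3,"tz": 0.0},
    {"tx": -0.3,"ty": 0.3,"tz": 0.0}
  ]
}}

```text
$.moves[0]: bad value
```

>>> {"method": "jog_arm", "body": {
  "moves": [
    {"tx": 0,"ty": 0,"tz": -0.05,"rx": 0,"ry": 0,"rz": 0,"gripper": 1},
    {"tx": 0,"ty": 0,"tz": -0.1,"rx": 0,"ry": 0,"rz": 0,"gripper": 1},
    {"tx": -0.04,"ty": -0.022,"tz": -0.1,"rx": 0,"ry": 0,"rz": -0.12,"gripper": 1},
    {"tx": -0.08,"ty": -0.045,"tz": -0.1,"rx": 0,"ry": 0,"rz": -0.25,"gripper": 1},
    {"tx": -0.12,"ty": -0.068,"tz": -0.1,"rx": 0,"ry": 0,"rz": -0.37,"gripper": 1},
    {"tx": -0.16,"ty": -0.09,"tz": -0.1,"rx": 0,"ry": 0,"rz": -0.5,"gripper": 1},
    {"tx": -0.2,"ty": -0.113,"tz": -0.1,"rx": 0,"ry": 0,"rz": -0.62,"gripper": 1},
    {"tx": -0.24,"ty": -0.135,"tz": -0.1,"rx": 0,"ry": 0,"rz": -0.734,"gripper": 1}
  ]
}}

```text
time: 1.9
tool_pos: [413.3, 282.9, 331.6]
orientation: [0.0, -0.135, 0.991, 0.0]
contact_force: [1.1, 0.7, 1.1]
width: 85.5
grasp_force: 0.0
```

```bash
python3 - <<'E'
from h import *
print(cur()[0]); delta([598.9,5.2,158.6],toolR(-.024,.2))
E
```

```text
{'time': 1.9, 'q': array([ 4.61204044e-01,  1.20037029e-01,  1.46383883e+00,  2.05273823e-05,
        1.55692578e+00, -1.38085747e+00]), 'joint_velocities': array([-9.15316550e-01, -2.35170865e-02,  3.11057925e-02, -3.23795730e-04,
       -1.69992263e-02, -2.02951309e+00]), 'effort': array([ 4.86782178e+00, -3.50665534e+01, -2.53730661e+01, -2.63057248e-02,
        3.17227039e-01,  1.66678637e+00]), 'tool_pos': array([413.25997593, 282.87470132, 331.56645209]), 'orientation': array([ 3.71448116e-04, -1.35216975e-01,  9.90815933e-01,  1.36226791e-04]), 'contact_force': array([1.10658186, 0.67596693, 1.09335114]), 'moment': array([ 0.05946983, -0.06240252,  0.0356602 ]), 'grasp_force': 0.0, 'width': 85.54731035676988}
t [-0.1043 -0.3173  0.173 ] r [ 0.    -0.199  0.002]
```

>>> {"method": "jog_arm", "body": {
  "moves": [
    {"tx": -0.013,"ty": -0.04,"tz": 0,"rx": 0,"ry": 0,"rz": 0,"gripper": 1},
    {"tx": -0.026,"ty": -0.08,"tz": 0.01,"rx": 0,"ry": -0.05,"rz": 0,"gripper": 1},
    {"tx": -0.039,"ty": -0.12,"tz": 0.03,"rx": 0,"ry": -0.1,"rz": 0,"gripper": 1},
    {"tx": -0.052,"ty": -0.16,"tz": 0.05,"rx": 0,"ry": -0.15,"rz": 0,"gripper": 1},
    {"tx": -0.065,"ty": -0.2,"tz": 0.07,"rx": 0,"ry": -0.2,"rz": 0,"gripper": 1},
    {"tx": -0.079,"ty": -0.24,"tz": 0.09,"rx": 0,"ry": -0.2,"rz": 0,"gripper": 1},
    {"tx": -0.092,"ty": -0.28,"tz": 0.11,"rx": 0,"ry": -0.2,"rz": 0,"gripper": 1},
    {"tx": -0.104,"ty": -0.317,"tz": 0.13,"rx": 0,"ry": -0.2,"rz": 0,"gripper": 1}
  ]
}}

```text
time: 2.7
tool_pos: [597.2, 4.1, 200.9]
orientation: [0.099, -0.132, 0.986, 0.013]
contact_force: [0.8, 0.5, 0.1]
width: 85.7
grasp_force: 0.0
```

```bash
python3 - <<'E'
from h import *
print(cur()[0]["q"]);delta([621.9,11.5,41],toolR(-.024,.2))
E
```

```text
[-0.1601373   0.2289976   1.66765487  0.09405328  1.06324106 -2.03467572]
t [0.0066 0.0007 0.1618] r [-0.001  0.001 -0.003]
```

>>> {"method": "jog_arm", "body": {
  "moves": [
    {"tx": 0.004,"ty": 0.001,"tz": 0.03,"rx": 0,"ry": 0,"rz": 0,"gripper": 1},
    {"tx": 0.0065,"ty": 0.001,"tz": 0.06,"rx": 0,"ry": 0,"rz": 0,"gripper": 1},
    {"tx": 0.0065,"ty": 0.001,"tz": 0.09,"rx": 0,"ry": 0,"rz": 0,"gripper": 1},
    {"tx": 0.0065,"ty": 0.001,"tz": 0.12,"rx": 0,"ry": 0,"rz": 0,"gripper": 1},
    {"tx": 0.0065,"ty": 0.001,"tz": 0.14,"rx": 0,"ry": 0,"rz": 0,"gripper": 1},
    {"tx": 0.0065,"ty": 0.001,"tz": 0.152,"rx": 0,"ry": 0,"rz": 0,"gripper": 1},
    {"tx": 0.0065,"ty": 0.001,"tz": 0.16,"rx": 0,"ry": 0,"rz": 0,"gripper": 1},
    {"tx": 0.0065,"ty": 0.001,"tz": 0.16,"rx": 0,"ry": 0,"rz": 0,"gripper": 1}
  ]
}}

```text
time: 3.5
tool_pos: [620.5, 13.8, 42.7]
orientation: [0.099, -0.132, 0.986, 0.013]
contact_force: [-0.3, 0.7, 0.1]
width: 85.5
grasp_force: 0.0
```

```bash
python3 - <<'E'
from h import *
delta([621.9,11.5,41],toolR(-.024,.2))
f=grab_frame("scene"); cv2.imwrite("pics/g1.png",cv2.resize(f["image"][140:340,240:480,::-1],None,fx=3,fy=3,interpolation=cv2.INTER_CUBIC))
E
```

```text
t [-0.0004 -0.0026  0.0018] r [-0.    -0.001 -0.003]
```

View pics/g1.png

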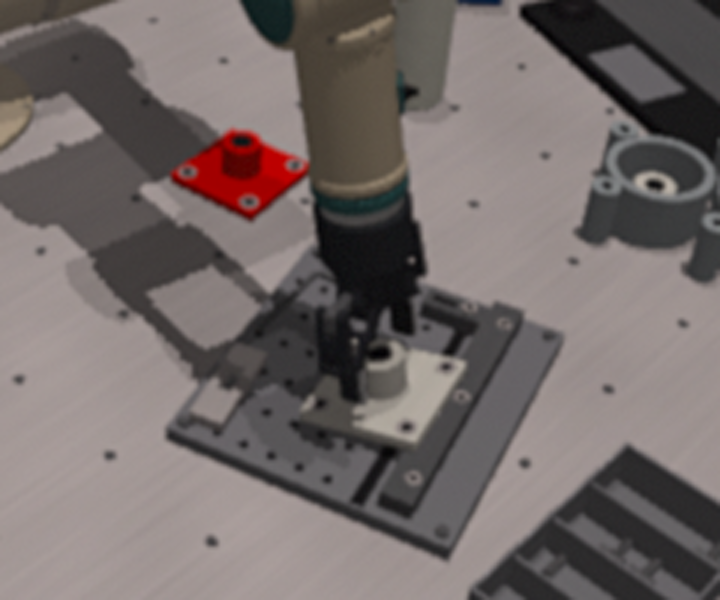

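```bash
python3 - <<'E'
from h import *
f=grab_frame("scene"); s,p,Rt=cur(); im=cv2.resize(f["image"][200:320,300:460,::-1],None,fx=5,fy=5,interpolation=cv2.INTER_CUBIC)
def d(P,c):
    x=((proj(f,P)[0]-[300,200]+.5)*5).astype(int); cv2.circle(im,tuple(int(i) for i in x),4,c,-1)
for z,c in((0,(0,0,255)),(-13,(0,255,0)),(-32,(255,0,0))):
    for y in(-43,43):
        for x in(-11,11): d(p+Rt.apply([x,y,z]),c)
for z in(12,46):
    for a in np.linspace(0,6.28,24):
        q=R.from_euler("ZY",[-.024,-.2]).apply([52+20*np.cos(a),20*np.sin(a),z]); d(RF.apply(q+[20.95-52,-21.9,16])+FX,(0,255,255))
cv2.imwrite("pics/g2.png",im)
E
```

```text
(no output)
```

View pics/g2.png

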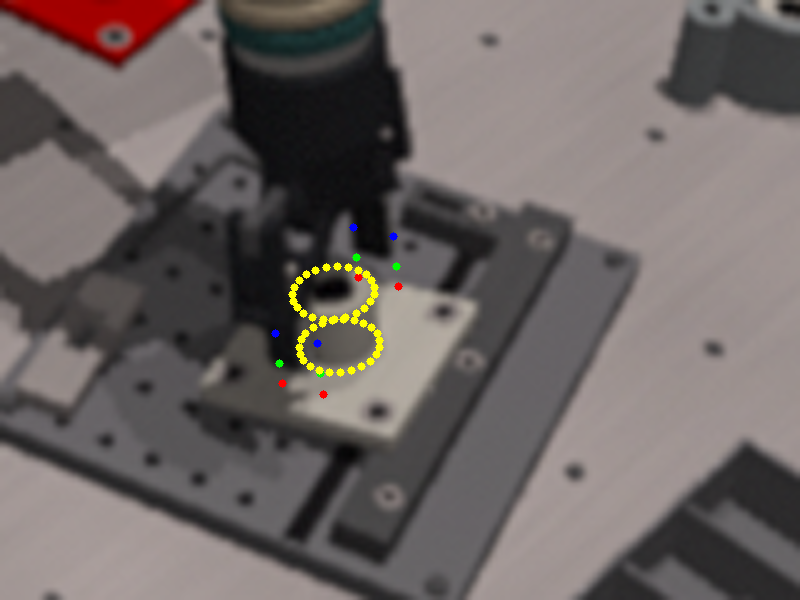

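>>> {"method": "jog_arm", "body": {
  "moves": [
    {"tx": 0,"ty": -0.002,"tz": 0,"rx": 0,"ry": 0,"rz": 0,"gripper": 0.7},
    {"tx": 0,"ty": -0.002,"tz": 0,"rx": 0,"ry": 0,"rz": 0,"gripper": 0.6},
    {"tx": 0,"ty": -0.002,"tz": 0,"rx": 0,"ry": 0,"rz": 0,"gripper": 0.55},
    {"tx": 0,"ty": -0.002,"tz": 0,"rx": 0,"ry": 0,"rz": 0,"gripper": 0.5},
    {"tx": 0,"ty": -0.002,"tz": 0,"rx": 0,"ry": 0,"rz": 0,"gripper": 0.45},
    {"tx": 0,"ty": -0.002,"tz": 0,"rx": 0,"ry": 0,"rz": 0,"gripper": 0.4},
    {"tx": 0,"ty": -0.002,"tz": 0,"rx": 0,"ry": 0,"rz": 0,"gripper": 0.3},
    {"tx": 0,"ty": -0.002,"tz": 0,"rx": 0,"ry": 0,"rz": 0,"gripper": 0.3}
  ],
  "newtons": 50
}}

```text
time: 4.4
tool_pos: [621.2, 11.7, 43.8]
orientation: [0.099, -0.132, 0.986, 0.013]
contact_force: [-1.2, 0.1, 5.3]
width: 38.7
grasp_force: 49.6
```

>>> {"method": "jog_arm", "body": {
  "moves": [
    {"tx": -0.0003,"ty": 0,"tz": -0.0015,"rx": 0,"ry": 0,"rz": 0,"gripper": 0.3},
    {"tx": -0.0006,"ty": 0,"tz": -0.003,"rx": 0,"ry": 0,"rz": 0,"gripper": 0.3},
    {"tx": 0.0034,"ty": 0,"tz": -0.0038,"rx": 0,"ry": 0,"rz": 0,"gripper": 0.3},
    {"tx": 0.0074,"ty": 0,"tz": -0.0046,"rx": 0,"ry": 0,"rz": 0,"gripper": 0.3},
    {"tx": 0.0114,"ty": 0,"tz": -0.0054,"rx": 0,"ry": 0,"rz": 0,"gripper": 0.3},
    {"tx": 0.0154,"ty": 0,"tz": -0.0062,"rx": 0,"ry": 0,"rz": 0,"gripper": 0.3},
    {"tx": 0.0194,"ty": 0,"tz": -0.007,"rx": 0,"ry": 0,"rz": 0,"gripper": 0.3},
    {"tx": 0.021,"ty": 0,"tz": -0.0073,"rx": 0,"ry": 0,"rz": 0,"gripper": 0.3}
  ]
}}

```text
time: 5.2
tool_pos: [599.2, 5.9, 46.1]
orientation: [0.099, -0.132, 0.986, 0.013]
contact_force: [-0.4, -0.3, -4.3]
width: 38.6
grasp_force: 50.6
```

```bash
python3 - <<'E'
from h import *
s,p,Rt=cur(); print(p,s["contact_force"],s["width"],s["grasp_force"],RF.inv().apply(p-FX))
f=grab_frame("scene"); cv2.imwrite("pics/g3.png",cv2.resize(f["image"][200:320,300:460,::-1],None,fx=5,fy=5,interpolation=cv2.INTER_CUBIC))
E
```

```text
[599.16792315   5.90529481  46.11483543] [-0.41051464 -0.28193558 -4.25856378] 38.55366110983336 50.59762895107269 [ -6.42292935 -21.87173431  46.11483543]
```

View pics/g3.png

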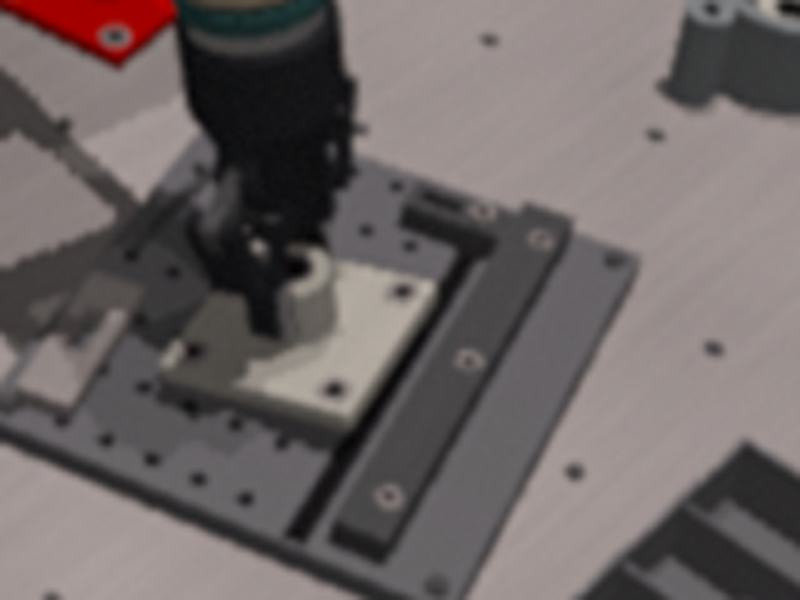

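```bash
python3 - <<'E'
from h import *
f=grab_frame("scene"); s,p,Rt=cur(); o=[320,225]; im=cv2.resize(f["image"][225:300,320:420,::-1],None,fx=8,fy=8,interpolation=cv2.INTER_CUBIC)
def d(P,c):
    x=((proj(f,P)[0]-o+.5)*8).astype(int); cv2.circle(im,tuple(int(i) for i in x),3,c,-1)
for z,c in((-3,(0,0,255)),(-19,(0,255,0)),(-35,(255,0,0))):
    for y in(-19.3,):
        for x in(-11,11): d(p+Rt.apply([x,y,z]),c)
for z in(-31,):
    for a in np.linspace(0,6.28,36): d(p+Rt.apply([20*np.cos(a),20*np.sin(a),z]),(0,255,255))
cv2.imwrite("pics/g4.png",im)
E
```

```text
(no output)
```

View pics/g4.png

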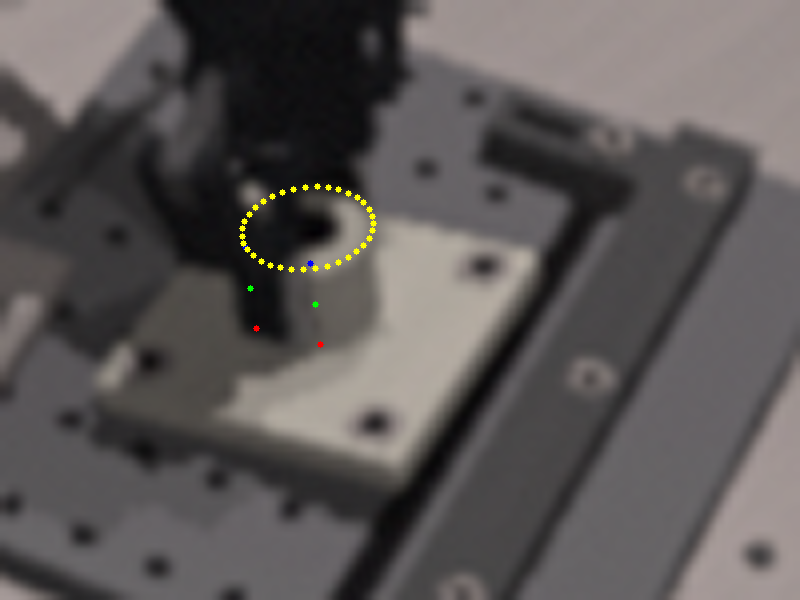

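```bash
cat >> h.py <<'E'
def fd(u,v,z,yaw=0,tl=0): delta(RF.apply([u,v,z])+FX,toolR(yaw,tl))
def st():
    s,p,Rt=cur(); print("fix pos",np.round(RF.inv().apply(p-FX),2),"F fix",np.round(RF.inv().apply(s["contact_force"]),1),"M",np.round(RF.inv().apply(s["moment"]),2),"w",round(s["width"],1),"t",s["time"],np.round((toolR(0,0).inv()*Rt).as_rotvec(),4))
E
python3 - <<'E'
from h import *
st();fd(-3,-21.9,35.5)
E
```

```text
fix pos [ -6.   -22.    46.24] F fix [ 0.6 -0.6 -4.6] M [ 0.03  0.26 -0.  ] w 38.6 t 5.3 [ 0.0026 -0.2     0.0269]
t [-0.0008  0.0002  0.0111] r [-0.003  0.2   -0.027]
```

>>> {"method": "jog_arm", "body": {
  "moves": [
    {"tx": -0.0001,"ty": 0,"tz": 0.0014,"rx": 0,"ry": 0.025,"rz": -0.003,"gripper": 0.3},
    {"tx": -0.0002,"ty": 0,"tz": 0.0028,"rx": -0.001,"ry": 0.05,"rz": -0.007,"gripper": 0.3},
    {"tx": -0.0003,"ty": 0,"tz": 0.0042,"rx": -0.001,"ry": 0.075,"rz": -0.01,"gripper": 0.3},
    {"tx": -0.0004,"ty": 0,"tz": 0.0056,"rx": -0.001,"ry": 0.1,"rz": -0.013,"gripper": 0.3},
    {"tx": -0.0005,"ty": 0,"tz": 0.007,"rx": -0.002,"ry": 0.125,"rz": -0.017,"gripper": 0.3},
    {"tx": -0.0006,"ty": 0,"tz": 0.0084,"rx": -0.002,"ry": 0.15,"rz": -0.02,"gripper": 0.3},
    {"tx": -0.0007,"ty": 0,"tz": 0.0098,"rx": -0.003,"ry": 0.175,"rz": -0.023,"gripper": 0.3},
    {"tx": -0.0008,"ty": 0,"tz": 0.011,"rx": -0.003,"ry": 0.2,"rz": -0.027,"gripper": 0.3}
  ]
}}

```text
time: 6.1
tool_pos: [603.6, 6.8, 35.6]
orientation: [0.0, -0.146, 0.989, 0.0]
contact_force: [0.7, 0.5, -3.7]
width: 38.5
grasp_force: 50.6
```

```bash
python3 - <<'E'
from h import *
f=grab_frame("top");st()
E
```

```text
fix pos [ -0.95 -22.41  35.4 ] F fix [ 0.8  0.1 -4.3] M [-0.03 -0.08 -0.02] w 38.7 t 6.15 [ 0.0002 -0.0009 -0.0006]
```

>>> {"method": "jog_arm", "body": {
  "moves": [
    {"tx": 0,"ty": 0,"tz": 0.0003,"rx": 0,"ry": 0,"rz": 0,"gripper": 0.3},
    {"tx": 0,"ty": 0,"tz": 0.0006,"rx": 0,"ry": 0,"rz": 0,"gripper": 0.3},
    {"tx": 0,"ty": 0,"tz": 0.0009,"rx": 0,"ry": 0,"rz": 0,"gripper": 0.3},
    {"tx": 0,"ty": 0,"tz": 0.0012,"rx": 0,"ry": 0,"rz": 0,"gripper": 0.3},
    {"tx": 0,"ty": 0,"tz": 0.0015,"rx": 0,"ry": 0,"rz": 0,"gripper": 0.3},
    {"tx": 0,"ty": 0,"tz": 0.0015,"rx": 0,"ry": 0,"rz": 0,"gripper": 0.3},
    {"tx": 0,"ty": 0,"tz": 0.0015,"rx": 0,"ry": 0,"rz": 0,"gripper": 0.3},
    {"tx": 0,"ty": 0,"tz": 0.0015,"rx": 0,"ry": 0,"rz": 0,"gripper": 0.3}
  ]
}}

```text
time: 6.95
tool_pos: [602.5, 6.8, 34.5]
orientation: [-0.0, -0.146, 0.989, 0.0]
contact_force: [-3.0, 0.6, 2.5]
width: 38.7
grasp_force: 51.2
```

```bash
python3 -c "
from h import *
st()"
```

```text
fix pos [ -2.98 -21.96  34.45] F fix [-2.7  1.5  2.5] M [-0.03  0.29 -0.  ] w 38.7 t 6.95 [-0.0004  0.0002 -0.0003]
```

>>> {"method": "jog_arm", "body": {
  "moves": [
    {"tx": 0,"ty": 0,"tz": 0.0003,"rx": 0,"ry": 0,"rz": 0,"gripper": 0.3},
    {"tx": 0,"ty": 0,"tz": 0.0006,"rx": 0,"ry": 0,"rz": 0,"gripper": 0.3},
    {"tx": 0,"ty": 0,"tz": 0.0009,"rx": 0,"ry": 0,"rz": 0,"gripper": 0.3},
    {"tx": 0,"ty": 0,"tz": 0.0012,"rx": 0,"ry": 0,"rz": 0,"gripper": 0.3},
    {"tx": 0,"ty": 0,"tz": 0.0012,"rx": 0,"ry": 0,"rz": 0,"gripper": 0.3},
    {"tx": 0,"ty": 0,"tz": 0.0012,"rx": 0,"ry": 0,"rz": 0,"gripper": 0.3},
    {"tx": 0,"ty": 0,"tz": 0.0012,"rx": 0,"ry": 0,"rz": 0,"gripper": 0.3},
    {"tx": 0,"ty": 0,"tz": 0.0012,"rx": 0,"ry": 0,"rz": 0,"gripper": 0.3}
  ]
}}

```text
time: 7.75
tool_pos: [602.5, 6.8, 34.3]
orientation: [0.0, -0.146, 0.989, 0.0]
contact_force: [-6.9, 1.2, 10.2]
width: 38.7
grasp_force: 52.1
```

```bash
python3 -c "
from h import *
st()"
```

```text
fix pos [ -2.98 -21.93  34.35] F fix [-6.3  3.1 10.2] M [ 0.04  0.67 -0.07] w 38.7 t 7.75 [-0.0002 -0.0001 -0.0005]
```

>>> {"method": "jog_arm", "body": {
  "moves": [
    {"tx": 0,"ty": 0,"tz": 0,"rx": 0,"ry": 0,"rz": 0,"gripper": 0.55},
    {"tx": 0,"ty": 0,"tz": 0,"rx": 0,"ry": 0,"rz": 0,"gripper": 0.6},
    {"tx": 0,"ty": 0,"tz": -0.001,"rx": 0,"ry": 0,"rz": 0,"gripper": 0.6},
    {"tx": 0,"ty": 0,"tz": -0.003,"rx": 0,"ry": 0,"rz": 0,"gripper": 0.6},
    {"tx": 0,"ty": 0,"tz": -0.003,"rx": 0,"ry": 0,"rz": 0,"gripper": 0.6},
    {"tx": 0,"ty": 0,"tz": -0.003,"rx": 0,"ry": 0,"rz": 0,"gripper": 0.6},
    {"tx": 0,"ty": 0,"tz": -0.003,"rx": 0,"ry": 0,"rz": 0,"gripper": 0.6},
    {"tx": 0,"ty": 0,"tz": -0.003,"rx": 0,"ry": 0,"rz": 0,"gripper": 0.6}
  ]
}}

```text
time: 8.55
tool_pos: [602.8, 6.8, 35.8]
orientation: [-0.0, -0.146, 0.989, 0.0]
contact_force: [-1.0, 0.0, 0.1]
width: 51.4
grasp_force: 0.0
```

```bash
python3 -c "
from h import *
st()
for c in('scene','top'):
    f=grab_frame(c); np.save(c+'1.npy',f,allow_pickle=True)
    a=proj(f,RF.apply([0,20,40])+FX)[0].astype(int)
    cv2.imwrite('pics/'+c+'1.png',cv2.resize(f['image'][a[1]-60:a[1]+60,a[0]-80:a[0]+80,::-1],None,fx=5,fy=5,interpolation=cv2.INTER_CUBIC)); print(c,a)
"
```

```text
fix pos [ -2.74 -22.08  35.8 ] F fix [-1.   0.3  0.1] M [-0.04  0.05 -0.  ] w 51.4 t 8.55 [-0.0004  0.     -0.0003]
scene [368 255]
top [289 192]
```

View pics/scene1.png

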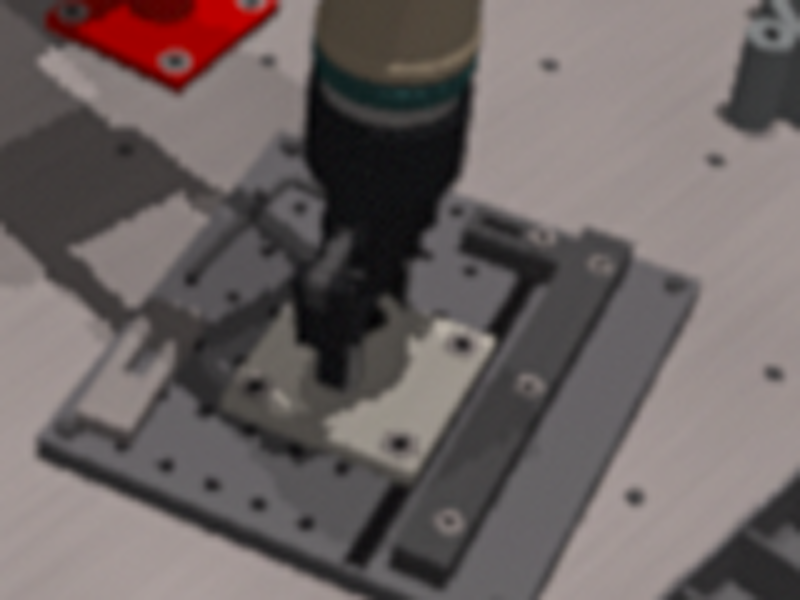

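View pics/top1.png

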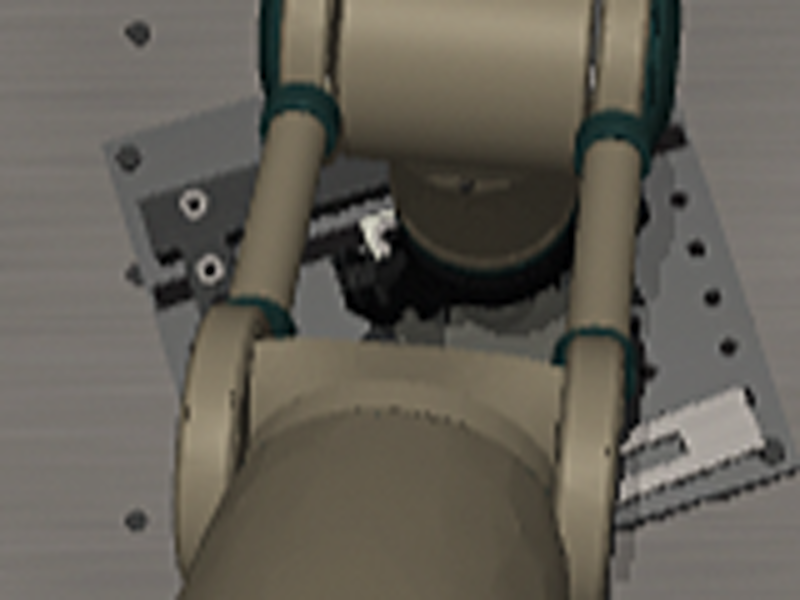

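```bash
python3 -c "
from h import *
f=np.load('scene1.npy',allow_pickle=True).item()
for n,px in dict(hL=(255,385),hB=(400,443),hR=(462,343),cB=(412,478),cR=(492,335)).items():
    print(n,np.round(RF.inv().apply(ray(f,(np.array(px)-2)/5+[288,195],28)-[598.57,29.3,0]),1))
for n,px in dict(fA=(633,245),fB=(443,588)).items():
    print(n,np.round(RF.inv().apply(ray(f,(np.array(px)-2)/5+[288,195],34)-[598.57,29.3,0]),1))
print('stop corner', np.round(RF.inv().apply(ray(f,(np.array((553,268))-2)/5+[288,195],34)-[598.57,29.3,0]),1))
"
```

```text
hL [-43.5 -59.2  28. ]
hB [ 35.1 -59.   28. ]
hR [34.6 19.  28. ]
cB [ 49.2 -76.7  28. ]
cR [45.7 31.8 28. ]
fA [ 86.6 125.3  34. ]
fB [  89.7 -135.3   34. ]
stop corner [56.3 87.7 34. ]
```

>>> {"method": "jog_arm", "body": {
  "moves": [
    {"tx": 0,"ty": 0,"tz": 0,"rx": 0,"ry": 0,"rz": 0,"gripper": 0.5},
    {"tx": 0,"ty": 0,"tz": 0,"rx": 0,"ry": 0,"rz": 0,"gripper": 0.45},
    {"tx": 0,"ty": 0,"tz": 0,"rx": 0,"ry": 0,"rz": 0,"gripper": 0.4},
    {"tx": 0,"ty": 0,"tz": 0,"rx": 0,"ry": 0,"rz": 0,"gripper": 0.3},
    {"tx": 0,"ty": 0,"tz": 0,"rx": 0,"ry": 0,"rz": 0,"gripper": 0.3},
    {"tx": 0,"ty": 0,"tz": 0,"rx": 0,"ry": 0,"rz": 0,"gripper": 0.3},
    {"tx": 0,"ty": 0,"tz": 0,"rx": 0,"ry": 0,"rz": 0,"gripper": 0.3},
    {"tx": 0,"ty": 0,"tz": 0,"rx": 0,"ry": 0,"rz": 0,"gripper": 0.3}
  ],
  "newtons": 40
}}

```text
time: 9.45
tool_pos: [602.7, 6.9, 36.1]
orientation: [0.0, -0.146, 0.989, 0.0]
contact_force: [-1.3, 1.0, 4.8]
width: 38.5
grasp_force: 40.1
```

```bash
python3 -c "
from h import *
st()"
```

```text
fix pos [ -2.75 -21.98  36.07] F fix [-0.9  1.3  4.8] M [ 0.29  0.15 -0.03] w 38.5 t 9.45 [-0.0005 -0.0001 -0.0003]
```

>>> {"method": "jog_arm", "body": {
  "moves": [
    {"tx": 0,"ty": 0.002,"tz": -0.0004,"rx": 0,"ry": 0,"rz": 0,"gripper": 0.3},
    {"tx": 0,"ty": 0.006,"tz": -0.0004,"rx": 0,"ry": 0,"rz": 0,"gripper": 0.3},
    {"tx": 0,"ty": 0.01,"tz": -0.0004,"rx": 0,"ry": 0,"rz": 0,"gripper": 0.3},
    {"tx": 0,"ty": 0.014,"tz": -0.0004,"rx": 0,"ry": 0,"rz": 0,"gripper": 0.3},
    {"tx": 0,"ty": 0.018,"tz": -0.0004,"rx": 0,"ry": 0,"rz": 0,"gripper": 0.3},
    {"tx": 0,"ty": 0.022,"tz": -0.0004,"rx": 0,"ry": 0,"rz": 0,"gripper": 0.3},
    {"tx": 0,"ty": 0.026,"tz": -0.0004,"rx": 0,"ry": 0,"rz": 0,"gripper": 0.3},
    {"tx": 0,"ty": 0.03,"tz": -0.0004,"rx": 0,"ry": 0,"rz": 0,"gripper": 0.3}
  ]
}}

```text
time: 10.25
tool_pos: [593.8, 35.9, 36.1]
orientation: [-0.0, -0.146, 0.989, 0.0]
contact_force: [0.4, -1.6, -1.1]
width: 38.6
grasp_force: 40.2
```

```bash
python3 -c "
from h import *
st()"
```

```text
fix pos [-2.91  8.44 36.13] F fix [-0.1 -1.7 -1.1] M [-0.3  -0.07  0.02] w 38.6 t 10.25 [-0.0005  0.0003 -0.0005]
```

>>> {"method": "jog_arm", "body": {
  "moves": [
    {"tx": 0,"ty": 0.003,"tz": 0.0001,"rx": 0,"ry": 0,"rz": 0,"gripper": 0.3},
    {"tx": 0,"ty": 0.006,"tz": 0.0001,"rx": 0,"ry": 0,"rz": 0,"gripper": 0.3},
    {"tx": 0,"ty": 0.009,"tz": 0.0002,"rx": 0,"ry": 0,"rz": 0,"gripper": 0.3},
    {"tx": 0,"ty": 0.012,"tz": 0.0002,"rx": 0,"ry": 0,"rz": 0,"gripper": 0.3},
    {"tx": 0,"ty": 0.015,"tz": 0.0002,"rx": 0,"ry": 0,"rz": 0,"gripper": 0.3},
    {"tx": 0,"ty": 0.018,"tz": 0.0002,"rx": 0,"ry": 0,"rz": 0,"gripper": 0.3},
    {"tx": 0,"ty": 0.02,"tz": 0.0002,"rx": 0,"ry": 0,"rz": 0,"gripper": 0.3},
    {"tx": 0,"ty": 0.021,"tz": 0.0002,"rx": 0,"ry": 0,"rz": 0,"gripper": 0.3}
  ]
}}

```text
time: 11.05
tool_pos: [588.0, 55.8, 36.1]
orientation: [0.0, -0.146, 0.989, 0.0]
contact_force: [0.4, -2.1, -0.5]
width: 39.1
grasp_force: 40.3
```

>>> {"method": "jog_arm", "body": {
  "moves": [
    {"tx": 0,"ty": 0.0005,"tz": 0,"rx": 0,"ry": 0,"rz": 0,"gripper": 0.3},
    {"tx": 0,"ty": 0.001,"tz": 0,"rx": 0,"ry": 0,"rz": 0,"gripper": 0.3},
    {"tx": 0,"ty": 0.0015,"tz": 0,"rx": 0,"ry": 0,"rz": 0,"gripper": 0.3},
    {"tx": 0,"ty": 0.002,"tz": 0,"rx": 0,"ry": 0,"rz": 0,"gripper": 0.3},
    {"tx": 0,"ty": 0.0025,"tz": 0,"rx": 0,"ry": 0,"rz": 0,"gripper": 0.3},
    {"tx": 0,"ty": 0.003,"tz": 0,"rx": 0,"ry": 0,"rz": 0,"gripper": 0.3},
    {"tx": 0,"ty": 0.0035,"tz": 0,"rx": 0,"ry": 0,"rz": 0,"gripper": 0.3},
    {"tx": 0,"ty": 0.004,"tz": 0,"rx": 0,"ry": 0,"rz": 0,"gripper": 0.3}
  ]
}}

```text
time: 11.85
tool_pos: [586.9, 59.4, 36.1]
orientation: [0.0, -0.146, 0.989, 0.0]
contact_force: [1.3, -3.1, 0.3]
width: 38.8
grasp_force: 40.3
```

```bash
python3 -c "
from h import *
st()"
```

```text
fix pos [-2.7  32.9  36.11] F fix [ 0.4 -3.4  0.3] M [-0.3  -0.    0.01] w 38.8 t 11.85 [-0.0003 -0.0002 -0.0003]
```

>>> {"method": "jog_arm", "body": {
  "moves": [
    {"tx": 0,"ty": 0.0004,"tz": 0,"rx": 0,"ry": 0,"rz": 0,"gripper": 0.3},
    {"tx": 0,"ty": 0.0008,"tz": 0,"rx": 0,"ry": 0,"rz": 0,"gripper": 0.3},
    {"tx": 0,"ty": 0.0012,"tz": 0,"rx": 0,"ry": 0,"rz": 0,"gripper": 0.3},
    {"tx": 0,"ty": 0.0016,"tz": 0,"rx": 0,"ry": 0,"rz": 0,"gripper": 0.3},
    {"tx": 0,"ty": 0.002,"tz": 0,"rx": 0,"ry": 0,"rz": 0,"gripper": 0.3},
    {"tx": 0,"ty": 0.0024,"tz": 0,"rx": 0,"ry": 0,"rz": 0,"gripper": 0.3},
    {"tx": 0,"ty": 0.0027,"tz": 0,"rx": 0,"ry": 0,"rz": 0,"gripper": 0.3},
    {"tx": 0,"ty": 0.003,"tz": 0,"rx": 0,"ry": 0,"rz": 0,"gripper": 0.3}
  ]
}}

```text
time: 12.65
tool_pos: [586.0, 62.3, 36.1]
orientation: [0.0, -0.146, 0.989, 0.0]
contact_force: [1.2, -2.2, -0.0]
width: 38.6
grasp_force: 40.3
```

```bash
python3 -c "
from h import *
st()"
```

```text
fix pos [-2.72 35.93 36.1 ] F fix [ 0.6 -2.5 -0. ] M [-0.34  0.06 -0.06] w 38.6 t 12.65 [-0.0003 -0.0001 -0.0004]
```

>>> {"method": "jog_arm", "body": {
  "moves": [
    {"tx": 0,"ty": 0.0003,"tz": 0,"rx": 0,"ry": 0,"rz": 0,"gripper": 0.3},
    {"tx": 0,"ty": 0.0006,"tz": 0,"rx": 0,"ry": 0,"rz": 0,"gripper": 0.3},
    {"tx": 0,"ty": 0.0009,"tz": 0,"rx": 0,"ry": 0,"rz": 0,"gripper": 0.3},
    {"tx": 0,"ty": 0.0012,"tz": 0,"rx": 0,"ry": 0,"rz": 0,"gripper": 0.3},
    {"tx": 0,"ty": 0.0015,"tz": 0,"rx": 0,"ry": 0,"rz": 0,"gripper": 0.3},
    {"tx": 0,"ty": 0.0018,"tz": 0,"rx": 0,"ry": 0,"rz": 0,"gripper": 0.3},
    {"tx": 0,"ty": 0.0021,"tz": 0,"rx": 0,"ry": 0,"rz": 0,"gripper": 0.3},
    {"tx": 0,"ty": 0.0024,"tz": 0,"rx": 0,"ry": 0,"rz": 0,"gripper": 0.3}
  ]
}}

```text
time: 13.45
tool_pos: [585.3, 64.6, 36.1]
orientation: [0.0, -0.146, 0.989, 0.0]
contact_force: [0.5, -3.0, 2.0]
width: 38.7
grasp_force: 40.4
```

```bash
python3 -c "
from h import *
st()"
```

```text
fix pos [-2.72 38.32 36.09] F fix [-0.3 -3.   2. ] M [-0.33  0.04 -0.01] w 38.7 t 13.45 [-0.0003 -0.0001 -0.0003]
```

>>> {"method": "jog_arm", "body": {
  "moves": [
    {"tx": 0,"ty": 0.0003,"tz": 0,"rx": 0,"ry": 0,"rz": 0,"gripper": 0.3},
    {"tx": 0,"ty": 0.0006,"tz": 0,"rx": 0,"ry": 0,"rz": 0,"gripper": 0.3},
    {"tx": 0,"ty": 0.0009,"tz": -0.0001,"rx": 0,"ry": 0,"rz": 0,"gripper": 0.3},
    {"tx": 0,"ty": 0.0012,"tz": -0.0001,"rx": 0,"ry": 0,"rz": 0,"gripper": 0.3},
    {"tx": 0,"ty": 0.0015,"tz": -0.0001,"rx": 0,"ry": 0,"rz": 0,"gripper": 0.3},
    {"tx": 0,"ty": 0.0018,"tz": -0.0001,"rx": 0,"ry": 0,"rz": 0,"gripper": 0.3},
    {"tx": 0,"ty": 0.0021,"tz": -0.0001,"rx": 0,"ry": 0,"rz": 0,"gripper": 0.3},
    {"tx": 0,"ty": 0.0024,"tz": -0.0001,"rx": 0,"ry": 0,"rz": 0,"gripper": 0.3}
  ]
}}

```text
time: 14.25
tool_pos: [584.9, 65.9, 36.2]
orientation: [0.0, -0.146, 0.989, -0.001]
contact_force: [0.7, -6.6, 0.8]
width: 38.5
grasp_force: 40.4
```

```bash
python3 -c "
from h import *
st()"
```

```text
fix pos [-2.77 39.73 36.2 ] F fix [-1.2 -6.5  0.8] M [-0.99  0.09 -0.09] w 38.5 t 14.25 [ 0.0014  0.     -0.0008]
```

>>> {"method": "jog_arm", "body": {
  "moves": [
    {"tx": -0.0008,"ty": 0,"tz": 0,"rx": 0,"ry": 0,"rz": 0,"gripper": 0.3},
    {"tx": -0.0016,"ty": 0,"tz": 0,"rx": 0,"ry": 0,"rz": 0,"gripper": 0.3},
    {"tx": -0.0024,"ty": 0,"tz": 0,"rx": 0,"ry": 0,"rz": 0,"gripper": 0.3},
    {"tx": -0.0032,"ty": 0,"tz": 0,"rx": 0,"ry": 0,"rz": 0,"gripper": 0.3},
    {"tx": -0.004,"ty": 0,"tz": 0,"rx": 0,"ry": 0,"rz": 0,"gripper": 0.3},
    {"tx": -0.0046,"ty": 0,"tz": 0,"rx": 0,"ry": 0,"rz": 0,"gripper": 0.3},
    {"tx": -0.0052,"ty": 0,"tz": 0,"rx": 0,"ry": 0,"rz": 0,"gripper": 0.3},
    {"tx": -0.0058,"ty": 0,"tz": 0,"rx": 0,"ry": 0,"rz": 0,"gripper": 0.3}
  ]
}}

```text
time: 15.05
tool_pos: [585.5, 66.0, 36.1]
orientation: [-0.005, -0.147, 0.989, -0.001]
contact_force: [-7.5, -11.5, 7.6]
width: 38.9
grasp_force: 41.2
```

```bash
python3 -c "
from h import *
st()"
```

```text
fix pos [-2.14 39.63 36.09] F fix [-10.5  -8.8   7.6] M [-1.04  1.52  0.11] w 38.9 t 15.05 [ 0.0012  0.0103 -0.0023]
```

>>> {"method": "jog_arm", "body": {
  "moves": [
    {"tx": 0.002,"ty": 0,"tz": 0,"rx": 0,"ry": 0,"rz": 0,"gripper": 0.3},
    {"tx": 0.004,"ty": -0.0005,"tz": -0.0003,"rx": 0,"ry": 0,"rz": 0,"gripper": 0.3},
    {"tx": 0.0052,"ty": -0.001,"tz": -0.0005,"rx": 0,"ry": 0,"rz": 0,"gripper": 0.3},
    {"tx": 0.0052,"ty": -0.0016,"tz": -0.0006,"rx": 0,"ry": 0,"rz": 0,"gripper": 0.3},
    {"tx": 0.0052,"ty": -0.0016,"tz": -0.0006,"rx": 0,"ry": 0,"rz": 0,"gripper": 0.3},
    {"tx": 0.0052,"ty": -0.0016,"tz": -0.0006,"rx": 0,"ry": 0,"rz": 0,"gripper": 0.3},
    {"tx": 0.0052,"ty": -0.0016,"tz": -0.0006,"rx": 0,"ry": 0,"rz": 0,"gripper": 0.3},
    {"tx": 0.0052,"ty": -0.0016,"tz": -0.0006,"rx": 0,"ry": 0,"rz": 0,"gripper": 0.3}
  ]
}}

```text
time: 15.85
tool_pos: [585.1, 65.9, 36.5]
orientation: [-0.001, -0.146, 0.989, 0.0]
contact_force: [0.6, 0.2, -4.6]
width: 38.4
grasp_force: 40.7
```

```bash
python3 -c "
from h import *
st()"
```

```text
fix pos [-2.52 39.65 36.52] F fix [ 0.6 -0.  -4.6] M [-0.15  0.01  0.  ] w 38.4 t 15.85 [-0.0011  0.001  -0.0004]
```

>>> {"method": "jog_arm", "body": {
  "moves": [
    {"tx": 0,"ty": 0,"tz": 0.0002,"rx": 0,"ry": 0,"rz": 0,"gripper": 0.3},
    {"tx": -0.0005,"ty": 0,"tz": 0.0003,"rx": 0,"ry": 0,"rz": 0,"gripper": 0.3},
    {"tx": -0.001,"ty": 0,"tz": 0.0003,"rx": 0,"ry": 0,"rz": 0,"gripper": 0.3},
    {"tx": -0.0015,"ty": 0,"tz": 0.0003,"rx": 0,"ry": 0,"rz": 0,"gripper": 0.3},
    {"tx": -0.002,"ty": 0,"tz": 0.0003,"rx": 0,"ry": 0,"rz": 0,"gripper": 0.3},
    {"tx": -0.0025,"ty": 0,"tz": 0.0003,"rx": 0,"ry": 0,"rz": 0,"gripper": 0.3},
    {"tx": -0.003,"ty": 0,"tz": 0.0003,"rx": 0,"ry": 0,"rz": 0,"gripper": 0.3},
    {"tx": -0.003,"ty": 0,"tz": 0.0003,"rx": 0,"ry": 0,"rz": 0,"gripper": 0.3}
  ]
}}

```text
time: 16.65
tool_pos: [588.6, 66.4, 36.5]
orientation: [0.0, -0.146, 0.989, 0.0]
contact_force: [0.9, 0.1, -4.6]
width: 38.6
grasp_force: 40.8
```

```bash
python3 -c "
from h import *
st()"
```

```text
fix pos [ 0.98 39.11 36.5 ] F fix [ 0.8 -0.2 -4.6] M [-0.04  0.03  0.04] w 38.6 t 16.65 [-0.0004 -0.0002 -0.0003]
```

>>> {"method": "jog_arm", "body": {
  "moves": [
    {"tx": 0,"ty": 0,"tz": 0.0002,"rx": 0,"ry": 0,"rz": 0,"gripper": 0.3},
    {"tx": 0,"ty": 0,"tz": 0.0004,"rx": 0,"ry": 0,"rz": 0,"gripper": 0.3},
    {"tx": 0,"ty": 0,"tz": 0.0005,"rx": 0,"ry": 0,"rz": 0,"gripper": 0.3},
    {"tx": 0,"ty": 0,"tz": 0.0005,"rx": 0,"ry": 0,"rz": 0,"gripper": 0.3},
    {"tx": -0.0005,"ty": 0,"tz": 0.0005,"rx": 0,"ry": 0,"rz": 0,"gripper": 0.3},
    {"tx": -0.001,"ty": 0,"tz": 0.0005,"rx": 0,"ry": 0,"rz": 0,"gripper": 0.3},
    {"tx": -0.0015,"ty": 0,"tz": 0.0005,"rx": 0,"ry": 0,"rz": 0,"gripper": 0.3},
    {"tx": -0.002,"ty": 0,"tz": 0.0005,"rx": 0,"ry": 0,"rz": 0,"gripper": 0.3}
  ]
}}

```text
time: 17.45
tool_pos: [590.2, 67.0, 36.1]
orientation: [-0.0, -0.146, 0.989, 0.0]
contact_force: [-2.4, -0.2, 0.1]
width: 38.8
grasp_force: 41.2
```

```bash
python3 -c "
from h import *
st()"
```

```text
fix pos [ 2.65 39.16 36.11] F fix [-2.3  0.5  0.1] M [0.15 0.36 0.06] w 38.8 t 17.45 [-0.0005  0.0004 -0.0003]
```

>>> {"method": "jog_arm", "body": {
  "moves": [
    {"tx": -0.0004,"ty": 0,"tz": -0.0001,"rx": 0,"ry": 0,"rz": 0,"gripper": 0.3},
    {"tx": -0.0008,"ty": 0,"tz": -0.0001,"rx": 0,"ry": 0,"rz": 0,"gripper": 0.3},
    {"tx": -0.0012,"ty": 0,"tz": -0.0001,"rx": 0,"ry": 0,"rz": 0,"gripper": 0.3},
    {"tx": -0.0016,"ty": 0,"tz": -0.0001,"rx": 0,"ry": 0,"rz": 0,"gripper": 0.3},
    {"tx": -0.002,"ty": 0,"tz": -0.0001,"rx": 0,"ry": 0,"rz": 0,"gripper": 0.3},
    {"tx": -0.0024,"ty": 0,"tz": -0.0001,"rx": 0,"ry": 0,"rz": 0,"gripper": 0.3},
    {"tx": -0.0028,"ty": 0,"tz": -0.0001,"rx": 0,"ry": 0,"rz": 0,"gripper": 0.3},
    {"tx": -0.003,"ty": 0,"tz": -0.0001,"rx": 0,"ry": 0,"rz": 0,"gripper": 0.3}
  ]
}}

```text
time: 18.25
tool_pos: [593.4, 67.9, 36.1]
orientation: [0.0, -0.146, 0.989, 0.0]
contact_force: [-1.9, 0.6, 0.4]
width: 38.5
grasp_force: 41.2
```

```bash
python3 -c "
from h import *
st()"
```

```text
fix pos [ 5.92 39.12 36.12] F fix [-1.7  1.1  0.4] M [0.2  0.41 0.09] w 38.5 t 18.25 [-0.0003 -0.0001 -0.0003]
```

>>> {"method": "jog_arm", "body": {
  "moves": [
    {"tx": -0.0003,"ty": 0,"tz": 0,"rx": 0,"ry": 0,"rz": 0,"gripper": 0.3},
    {"tx": -0.0006,"ty": 0,"tz": 0,"rx": 0,"ry": 0,"rz": 0,"gripper": 0.3},
    {"tx": -0.0009,"ty": 0,"tz": 0,"rx": 0,"ry": 0,"rz": 0,"gripper": 0.3},
    {"tx": -0.0012,"ty": 0,"tz": 0,"rx": 0,"ry": 0,"rz": 0,"gripper": 0.3},
    {"tx": -0.0015,"ty": 0,"tz": 0,"rx": 0,"ry": 0,"rz": 0,"gripper": 0.3},
    {"tx": -0.0018,"ty": 0,"tz": 0,"rx": 0,"ry": 0,"rz": 0,"gripper": 0.3},
    {"tx": -0.0021,"ty": 0,"tz": 0,"rx": 0,"ry": 0,"rz": 0,"gripper": 0.3},
    {"tx": -0.0024,"ty": 0,"tz": 0,"rx": 0,"ry": 0,"rz": 0,"gripper": 0.3}
  ]
}}

```text
time: 19.05
tool_pos: [595.0, 68.4, 36.1]
orientation: [-0.001, -0.146, 0.989, 0.0]
contact_force: [-3.8, -1.2, 2.4]
width: 39.2
grasp_force: 41.3
```

```bash
python3 -c "
from h import *
st()"
```

```text
fix pos [ 7.67 39.13 36.09] F fix [-4.  -0.   2.4] M [0.08 0.64 0.03] w 39.2 t 19.05 [-0.0004  0.0012 -0.0004]
```

>>> {"method": "jog_arm", "body": {
  "moves": [
    {"tx": 0,"ty": 0,"tz": -0.0001,"rx": 0,"ry": 0,"rz": 0,"gripper": 0.3},
    {"tx": -0.0002,"ty": 0,"tz": -0.0001,"rx": 0,"ry": 0,"rz": 0,"gripper": 0.3},
    {"tx": -0.0004,"ty": 0,"tz": -0.0002,"rx": 0,"ry": 0,"rz": 0,"gripper": 0.3},
    {"tx": -0.0006,"ty": 0,"tz": -0.0002,"rx": 0,"ry": 0,"rz": 0,"gripper": 0.3},
    {"tx": -0.0008,"ty": 0,"tz": -0.0002,"rx": 0,"ry": 0,"rz": 0,"gripper": 0.3},
    {"tx": -0.001,"ty": 0,"tz": -0.0002,"rx": 0,"ry": 0,"rz": 0,"gripper": 0.3},
    {"tx": -0.0012,"ty": 0,"tz": -0.0002,"rx": 0,"ry": 0,"rz": 0,"gripper": 0.3},
    {"tx": -0.0012,"ty": 0,"tz": -0.0002,"rx": 0,"ry": 0,"rz": 0,"gripper": 0.3}
  ]
}}

```text
time: 19.85
tool_pos: [595.0, 68.4, 36.1]
orientation: [-0.002, -0.146, 0.989, -0.0]
contact_force: [-6.4, -2.9, 2.9]
width: 39.0
grasp_force: 41.3
```

```bash
python3 -c "
from h import *
st()"
```

```text
fix pos [ 7.67 39.15 36.11] F fix [-7.  -0.9  2.9] M [-0.05  1.03  0.02] w 39.0 t 19.85 [-0.0005  0.0036 -0.0007]
```

>>> {"method": "jog_arm", "body": {
  "moves": [
    {"tx": 0.0008,"ty": 0,"tz": -0.0001,"rx": 0,"ry": -0.001,"rz": 0,"gripper": 0.3},
    {"tx": 0.0014,"ty": 0.0003,"tz": -0.0002,"rx": 0,"ry": -0.002,"rz": 0,"gripper": 0.3},
    {"tx": 0.0014,"ty": 0.0006,"tz": -0.0002,"rx": 0,"ry": -0.002,"rz": 0,"gripper": 0.3},
    {"tx": 0.0014,"ty": 0.0009,"tz": -0.0002,"rx": 0,"ry": -0.002,"rz": 0,"gripper": 0.3},
    {"tx": 0.0014,"ty": 0.0012,"tz": -0.0002,"rx": 0,"ry": -0.002,"rz": 0,"gripper": 0.3},
    {"tx": 0.0014,"ty": 0.0015,"tz": -0.0002,"rx": 0,"ry": -0.002,"rz": 0,"gripper": 0.3},
    {"tx": 0.0014,"ty": 0.0016,"tz": -0.0002,"rx": 0,"ry": -0.002,"rz": 0,"gripper": 0.3},
    {"tx": 0.0014,"ty": 0.0016,"tz": -0.0002,"rx": 0,"ry": -0.002,"rz": 0,"gripper": 0.3}
  ]
}}

```text
time: 20.65
tool_pos: [594.9, 68.8, 36.2]
orientation: [0.001, -0.146, 0.989, -0.001]
contact_force: [-3.3, -4.8, -0.5]
width: 38.8
grasp_force: 41.1
```

```bash
python3 -c "
from h import *
st()"
```

```text
fix pos [ 7.69 39.6  36.23] F fix [-4.5 -3.7 -0.5] M [-0.58  0.72 -0.05] w 38.8 t 20.65 [ 0.0015 -0.0011 -0.0009]
```

>>> {"method": "jog_arm", "body": {
  "moves": [
    {"tx": 0,"ty": 0.0003,"tz": 0,"rx": 0,"ry": 0,"rz": 0,"gripper": 0.3},
    {"tx": -0.0005,"ty": 0.0006,"tz": 0,"rx": 0,"ry": -0.001,"rz": 0,"gripper": 0.3},
    {"tx": -0.001,"ty": 0.0006,"tz": 0,"rx": 0,"ry": -0.002,"rz": 0,"gripper": 0.3},
    {"tx": -0.0015,"ty": 0.0006,"tz": 0,"rx": 0,"ry": -0.003,"rz": 0,"gripper": 0.3},
    {"tx": -0.002,"ty": 0.0006,"tz": 0,"rx": 0,"ry": -0.004,"rz": 0,"gripper": 0.3},
    {"tx": -0.0025,"ty": 0.0006,"tz": 0,"rx": 0,"ry": -0.005,"rz": 0,"gripper": 0.3},
    {"tx": -0.0028,"ty": 0.0006,"tz": 0,"rx": 0,"ry": -0.005,"rz": 0,"gripper": 0.3},
    {"tx": -0.0028,"ty": 0.0006,"tz": 0,"rx": 0,"ry": -0.005,"rz": 0,"gripper": 0.3}
  ]
}}

```text
time: 21.45
tool_pos: [594.9, 69.0, 36.2]
orientation: [0.0, -0.147, 0.989, -0.001]
contact_force: [-8.4, -9.2, 3.8]
width: 38.6
grasp_force: 41.5
```

```bash
python3 -c "
from h import *
st()"
```

```text
fix pos [ 7.74 39.71 36.22] F fix [-10.7  -6.4   3.8] M [-0.92  1.66 -0.09] w 38.6 t 21.45 [ 0.0021 -0.0006 -0.0015]
```

>>> {"method": "jog_arm", "body": {
  "moves": [
    {"tx": -0.0002,"ty": 0,"tz": -0.0001,"rx": 0,"ry": 0,"rz": 0,"gripper": 0.3},
    {"tx": -0.0004,"ty": 0,"tz": -0.0002,"rx": 0,"ry": 0,"rz": 0,"gripper": 0.3},
    {"tx": -0.0005,"ty": 0,"tz": -0.0002,"rx": 0,"ry": -0.0005,"rz": 0,"gripper": 0.3},
    {"tx": -0.0005,"ty": 0,"tz": -0.0002,"rx": 0,"ry": -0.0005,"rz": 0,"gripper": 0.3},
    {"tx": -0.0005,"ty": 0,"tz": -0.0002,"rx": 0,"ry": -0.0005,"rz": 0,"gripper": 0.3},
    {"tx": -0.0005,"ty": 0,"tz": -0.0002,"rx": 0,"ry": -0.0005,"rz": 0,"gripper": 0.3},
    {"tx": -0.0005,"ty": 0,"tz": -0.0002,"rx": 0,"ry": -0.0005,"rz": 0,"gripper": 0.3},
    {"tx": -0.0005,"ty": 0,"tz": -0.0002,"rx": 0,"ry": -0.0005,"rz": 0,"gripper": 0.3}
  ]
}}

```text
time: 22.25
tool_pos: [594.9, 68.9, 36.2]
orientation: [0.0, -0.147, 0.989, -0.001]
contact_force: [-8.2, -10.0, 2.8]
width: 38.9
grasp_force: 41.5
```

```bash
python3 -c "
from h import *
st()
f=grab_frame('scene'); np.save('scene2.npy',f,allow_pickle=True); st()
cv2.imwrite('pics/fin.png',cv2.resize(f['image'][195:295,320:440,::-1],None,fx=6,fy=6,interpolation=cv2.INTER_CUBIC))
"
```

```text
fix pos [ 7.72 39.7  36.23] F fix [-10.7  -7.2   2.8] M [-1.03  1.72 -0.07] w 38.9 t 22.25 [ 0.0021 -0.0001 -0.0016]
fix pos [ 7.76 39.67 36.23] F fix [-11.2  -6.6   3.2] M [-1.03  1.73 -0.08] w 38.9 t 22.3 [ 0.0021 -0.0002 -0.0016]
```

View pics/fin.png

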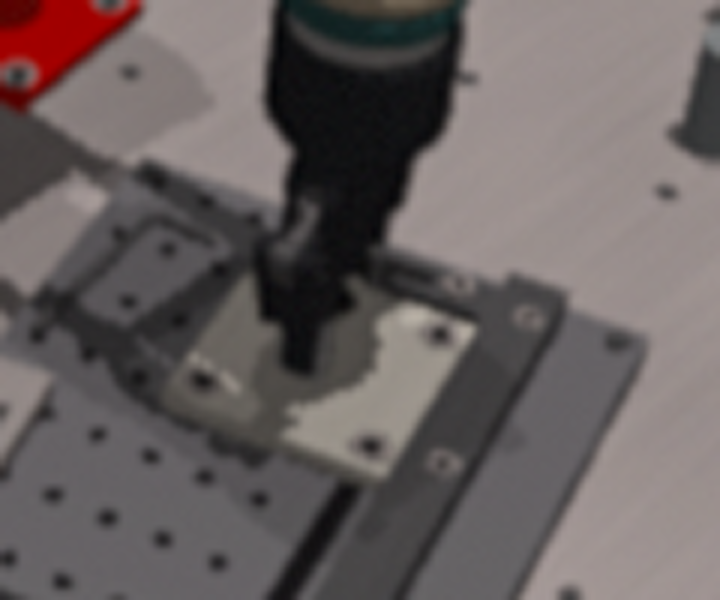

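The last picture shows the cover flat in the corner. Its right edge, (480,325) to (388,478), runs along the fence and its far side meets the stop near (440,305). The bolt holes are at (203,378), (370,445) and (438,333). I'll check those in numbers.

```bash
python3 -c "
from h import *
f=np.load('scene2.npy',allow_pickle=True).item()
for n,px in dict(hL=(203,378),hB=(370,445),hR=(438,333)).items():
    print(n,np.round(RF.inv().apply(ray(f,(np.array(px)-2.5)/6+[320,195],28)-[598.57,29.3,0]),1))
"
```

```text
hL [-32.7   3.8  28. ]
hB [45.   2.4 28. ]
hR [44.5 80.  28. ]
```

```bash
python3 -c "
from h import *
st(); print(sign_off())"
```

```text
fix pos [ 7.76 39.67 36.23] F fix [-11.2  -6.6   3.2] M [-1.03  1.73 -0.08] w 38.9 t 22.3 [ 0.0021 -0.0002 -0.0016]
the job is handed in; nothing more can be done
None
```

The cover lies flat in the corner, up to the end stop and against the fence, with the arm still gripping the hub and pushing with about 11 N (plate friction may take a few newtons of that); handed in at 22.3 s.

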